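Lay the gilded vase in the painting cradle

ROBOT

A 6-joint arm with a two-finger parallel gripper is mounted at the origin on the work surface. World frame = base frame: x ahead of the robot, y to its left, z up, the work surface at z = 0. Lengths are in mm, angles in rad, forces in N, time in s.
With the tool pointing down it reaches from about 300 to 775 mm from the base axis. Payload 14.6 kg.
Tool frame: the origin (TCP) lies at the very end of the fingers, on their centre line; the grasp point (between the pads) lies 19 mm behind it; z points along the fingers, y is the line along which they close (so a half turn about z gives the same grasp; the last joint's range is limited). The gripper opens to 94 mm and grips with 3 to 60 N. Pads are 16 mm wide; open, the fingers measure 119 mm over their backs; the gripper's body (75 mm by 177 mm) begins 78 mm behind the grasp point.
Start: joints at [-1.377, 0.3, 1.521, -0, 1.321, -0.067], TCP at [141.813, -531.393, 205.446] pointing down, gripper open.
Joint ranges: [-3.03, 3.03], [-0.79, 2.21], [0.23, 2.52], [-1.04, 4.18], [0, 3.07], [-2.55, 2.55]. Speed limits (rad/s): [2.22, 2.22, 2.57, 3.14, 3.14, 3.14].

INTERFACE

Orientations are given as [roll, pitch, yaw] about the fixed x, y, z axes, in that order (R = Rz(yaw) Ry(pitch) Rx(roll)).
In Python, from cell import manip, camera, get_calibration gives the robot as it stands.
- The arm moves only by the tool arm_command, never from a script. Its argument "targets" is a list of rows, each an object of numbers: "hand": the opening, from -1 (shut) to 1 (fully open), so that 0 is half open; "x", "y", "z": the shift along the tool's x, y, z in m; "yaw": the turn about the tool's z in rad. In form: [{"hand": .., "x": .., "y": .., "z": .., "yaw": ..}, ...]. A call has 1 to 10 rows; each row shifts and turns the commanded pose from where the row before left it, along the tool's axes as they then stand; what a row does not reach is not made up. A row lasts 1/10 s, in which the tool goes at most 50 mm and 8.59 degrees, less where a joint would pass 70% of its speed; a pose out of reach is approached as far as the arm can. A call is refused whole if a number of a shift passes 0.05 or a number of a turn 0.15, either way. A call with a gripper value outside its range is refused whole. The fingers move at their own pace and stop on an object; "newtons" is the grip in N (left out, the last holds). Time passes only in rows, so rows that do not move let the fingers close. It gives the time, the measured TCP pose, the force, the opening and the grip force at its end, in the units of the state.
- manip.read_state(): the state, without advancing time (a new reading comes with each control period).
- camera(name): name is "side" or "top" or "wrist"; returns the picture (480x640x3 uint8, red, green, blue); there is no depth.
- get_calibration(name): a dict with "K" (3x3 intrinsics, pixels), "cam_to_world" (4x4, takes a point from camera to world coordinates). Camera axes: x right, y up, looking along -z (the intrinsics and any distortion apply to the point x, -y, -z); pixel columns grow to the right and rows downward; lengths in mm; the calibration is good to about 2 mm. A picture is of the moment at which its call begins: read the wrist's pose just before it. get_calibration takes no time and is no camera call; for the wrist camera it gives the pose at the moment of the call.
- manip.sign_off(): hands the job in; it is judged then, once.
The state is a dict: "clock": time; "joints": joint angles; "qd": joint speeds; "effort": joint torques, N m; "eef_pos": TCP position; "eef_rot": TCP orientation; "wrist_force": force on the tool from outside, world axes, zero at the start; "moment": the same for the moment, N m; "finger_gap": finger opening in mm; "finger_force": force on a finger pad.
Only numpy, scipy, OpenCV 4.12 (cv2) and the standard library are available. Lean on these libraries where they do the work, as an engineer would, in place of code of your own. Each camera call takes 0.05 s, during which the arm holds its last target. There are 200 camera calls.

TASK

The base of the tall gold eight-sided vase is to be painted next: push the vase, which stands in the blue felt cradle, over by pressing high on its side, so that it falls along the cradle with its open mouth towards the red stop, and let it come to rest. Then push on its base until the rim sits square against the stop, and leave it lying there. Never lift or carry the vase, and leave the jar, the tin and the small silver holder standing where they are.

Things in the scene. Friction and masses are not known exactly. Their poses are not given: they have to be found in the camera images.
- cradle: Fixed wooden cradle, 330 (its x) by 134 mm (its y). Origin: centre of its underside, on the table. x points from the open end, where the vase first stands, to the red stop; z up. The rigid blue felt floor is 14 mm above the table, from x = -165 mm to the stop at x = 145 mm. Side rails: 104 mm apart, 13 mm thick, tops 30 mm above the table. The end board with the stop is 68 mm high.
- stop (a point): Centre of the red stop's face that looks along the cradle to its open end; 145 mm from the cradle's origin along its x, 32 mm above the felt floor.
- vase: Loose gold eight-sided vase, copper band at its open mouth: 120 mm tall, 64 mm across flats, walls 6 mm, about 0.3 kg. Origin: centre of its base; z runs along its axis to the mouth. It first stands on the felt near the cradle's open end, a flat facing the stop within 5 degrees. Pushed 85 mm or more above the felt it tips without sliding much, and falls by itself beyond about 30 degrees.
- vase_center (a point): Point on the vase's axis, half-way up (60 mm from the base). When the vase lies on a flat its axis is 32 mm above the felt; it then slides along when pushed with about 2 to 4 N.
- vase_mouth (a point): Centre of the vase's mouth, in the plane of the rim (120 mm from the base along the vase's z).
- varnish_mid (a point): Bystander: amber glass varnish jar with black cap, 48 mm diameter, 75 mm high, standing on the table beside the cradle. The point is half-way up on its axis.
- tin_mid (a point): Bystander: plain steel tin, 60 mm diameter, 50 mm high, standing on the table beside the cradle. The point is half-way up on its axis.
- holder_mid (a point): Bystander: small silver eight-sided tea-light holder, 60 mm across flats, 60 mm high, standing on the table beside the cradle. The point is half-way up on its axis.
There are look-alikes about, which are no part of the job. There is more than one size of the vase; the job needs the smallest.

How it is judged (in metres and radians):
On the way, in this order (a step that is already met when the one before it is completed fails the run):
1. the vase has been tipped over and lies at rest on the felt, mouth towards the stop (angle between vase's own z axis and vertical between 1.48 and 1.66 rad and y of vase_center in the frame of cradle between -0.045 and 0.045 m and height (world z) of vase_center below 0.054 m and linear speed of vase below 0.05 m/s and x of vase_mouth in the frame of cradle above 0 m and x of vase in the frame of cradle below 0.012 m), for 0.2 s.
2. the vase has been pushed along until its rim is at the stop (angle between vase's own z axis and vertical between 1.48 and 1.66 rad and y of vase_center in the frame of cradle between -0.045 and 0.045 m and height (world z) of vase_center below 0.054 m and x of vase_mouth in the frame of cradle above 0.138 m), for 0.2 s.
At the end, for the whole second after the job is handed in: The vase lies at rest on the felt between the rails (axis level within 5 degrees, centred within 45 mm), its mouth towards the stop, the centre of the rim within 7 mm of the stop's face and its axis within 0.10 rad of the cradle's; jar, tin and holder within 20 mm of where they stood (all of step 2 and x of vase_mouth in the frame of cradle below 0.152 m and angle between the z axis of vase and the x axis of cradle, either way round below 0.1 rad and linear speed of vase below 0.02 m/s and distance of each of varnish_mid, tin_mid, holder_mid from where it was at the start of the episode below 0.02 m); the robot touches nothing.
It fails at once if the vase is lifted or carried off the felt (height (world z) of vase_center above 0.094 m or (angle between vase's own z axis and vertical below 0.15 rad and height (world z) of vase above 0.026 m) or (angle between vase's own z axis and vertical above 1.45 rad and height (world z) of vase_center above 0.064 m)).
It fails at once if the vase is knocked out of the cradle (y of vase_center in the frame of cradle above 0.065 m or y of vase_center in the frame of cradle below -0.065 m or x of vase_center in the frame of cradle below -0.165 m).
It fails at once if the amber varnish jar is pushed away or knocked over (distance of varnish_mid from where it was at the start of the episode above 0.02 m or angle between varnish_mid's own z axis and vertical above 0.3 rad).
It fails at once if the steel tin is pushed away or knocked over (distance of tin_mid from where it was at the start of the episode above 0.02 m or angle between tin_mid's own z axis and vertical above 0.3 rad).
It fails at once if the silver tea-light holder is pushed away or knocked over (distance of holder_mid from where it was at the start of the episode above 0.02 m or angle between holder_mid's own z axis and vertical above 0.3 rad).
It also fails if it takes over 48 s, if anything falls off the work surface, if the arm or the gripper's body presses on something with over 40 N, if the wrist force passes 120 N, or if a joint passes its speed limit or range.

## Working session

There is one attempt and no reset: what is moved stays moved. The work goes in short steps, Python scripts to look and compute and a tool call to move; the robot and the scene stay as the last step left them, time stands still between calls to the robot, and variables do not carry over. Pictures are saved under pics/ and viewed, at most 10 in all, crops included, and the job is handed in when it is done.

Besides the shell and the picture viewer there is one more tool, called after ">>>" as name(argument=value, ...), one argument or row to a line, values as JSON. arm_command: Moves the arm, as the interface text tells. Its arguments: {"type":"object","properties":{"targets":{"type":"array"},"newtons":{"type":"number"}},"required":["targets"]}

```bash
mkdir -p pics; python3 - <<'E'
from cell import manip, camera, get_calibration
import cv2,numpy as np
np.set_printoptions(precision=4,suppress=True)
for n in("top","side"):
    im=camera(n); cv2.imwrite(f"pics/{n}0.png",im[:,:,::-1]); c=get_calibration(n); print(n,c)
s=manip.read_state(); print(s)
E
```

```text
top {'K': array([[574.6232,   0.    , 314.2622],
       [  0.    , 574.6232, 237.9018],
       [  0.    ,   0.    ,   1.    ]]), 'cam_to_world': array([[  -0.0237,    0.9929,   -0.1166,  490.5762],
       [  -0.9995,   -0.0258,   -0.016 ,  -46.9761],
       [  -0.0189,    0.1161,    0.9931, 1014.3134],
       [   0.    ,    0.    ,    0.    ,    1.    ]])}
side {'K': array([[470.509 ,   0.    , 313.6819],
       [  0.    , 470.509 , 239.8429],
       [  0.    ,   0.    ,   1.    ]]), 'cam_to_world': array([[ -0.9906,   0.0878,  -0.1052, 505.5045],
       [ -0.1368,  -0.6839,   0.7167, 562.0858],
       [ -0.009 ,   0.7243,   0.6894, 677.3599],
       [  0.    ,   0.    ,   0.    ,   1.    ]])}
{'clock': 0.1, 'joints': array([-1.3766,  0.3004,  1.5215, -0.    ,  1.3207, -0.0666]), 'qd': array([-0.0025, -0.0032, -0.0002,  0.0002,  0.0008,  0.0007]), 'effort': array([  0.0005, -53.2646, -35.3281,   0.0709,   0.0236,  -0.0001]), 'eef_pos': array([ 141.757 , -531.17  ,  204.9671]), 'eef_rot': array([-3.1406, -0.0001,  0.2608]), 'wrist_force': array([ 0.0097, -0.4516,  1.1021]), 'moment': array([0.0371, 0.0251, 0.0318]), 'finger_force': 0.0, 'finger_gap': 93.80083602541566}
```

View pics/top0.png

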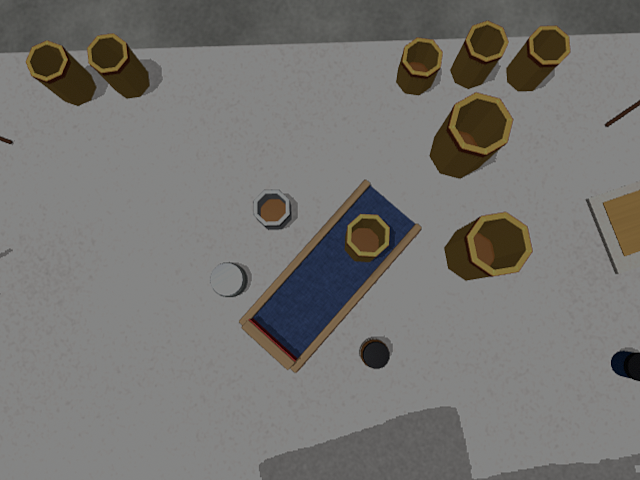

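View pics/side0.png

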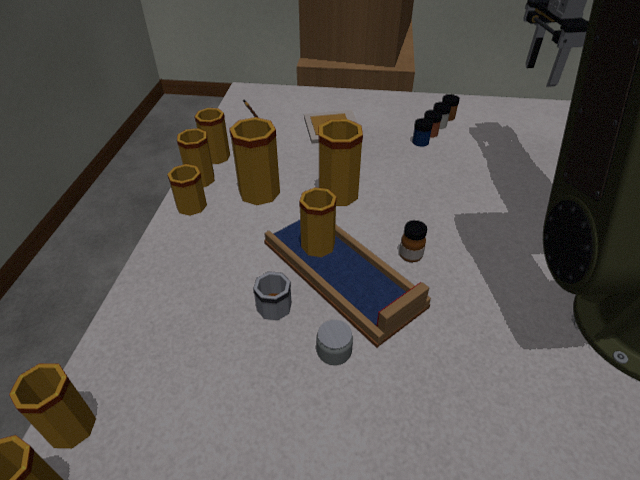

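The top view shows the cradle running from its open end (upper right, about (393,205)) to the red stop (about (272,342)). The vase rim is at (368,236), the jar at (375,353), the tin at (229,279) and the holder at (272,209). The larger vases at (490,245) and (480,120) are look-alikes. The side view agrees, with the vase mouth at (318,200).

```bash
cat > h.py <<'E'
from cell import manip, camera, get_calibration
import cv2,numpy as np
np.set_printoptions(precision=3,suppress=True)
def cast(n,uv,z):
    c=get_calibration(n);K=c["K"];T=c["cam_to_world"]
    uv=np.atleast_2d(np.float64(uv))
    d=np.c_[(uv[:,0]-K[0,2])/K[0,0],-(uv[:,1]-K[1,2])/K[1,1],-np.ones(len(uv))]@T[:3,:3].T
    return T[:3,3]+d*((z-T[2,3])/d[:,2])[:,None]
def blobs(im,lo,hi,roi):
    m=cv2.inRange(cv2.cvtColor(im,cv2.COLOR_RGB2HSV),lo,hi)
    k=np.zeros_like(m);x0,y0,x1,y1=roi;k[y0:y1,x0:x1]=m[y0:y1,x0:x1]
    cs,_=cv2.findContours(k,cv2.RETR_EXTERNAL,cv2.CHAIN_APPROX_NONE)
    return max(cs,key=cv2.contourArea).reshape(-1,2),k
E
python3 - <<'E'
from h import *
im=cv2.imread("pics/top0.png")[:,:,::-1].copy()
hsv=cv2.cvtColor(im,cv2.COLOR_RGB2HSV)
for p in [(300,290),(368,217),(275,345),(262,324),(368,240),(368,255),(420,230)]: print(p,hsv[p[1],p[0]])
c,_=blobs(im,(100,80,20),(130,255,255),(230,170,430,380))
P=cast("top",c,14)[:,:2].astype(np.float32); r=cv2.minAreaRect(P);print("felt",r, cv2.boxPoints(r))
# bright gold rim
c,_=blobs(im,(18,120,110),(32,255,255),(340,205,395,265))
P=cast("top",c,134)[:,:2].astype(np.float32);print("rim",cv2.minEnclosingCircle(P),cv2.minAreaRect(P),c.min(0),c.max(0))
# red
for lo,hi in(((0,120,50),(8,255,255)),((170,120,50),(180,255,255))):
    try:
        c,k=blobs(im,lo,hi,(235,300,310,380)); print("red",cv2.minAreaRect(c),cast("top",cv2.boxPoints(cv2.minAreaRect(c)),46))
    except Exception as e: print(e)
for n,uv,z in(("tin",(229,276),50),("jar",(375,353),75),("holder",(272,207),60),("big1",(500,244),150),("big2",(480,124),170),("b1base",(467,265),0),("b2base",(452,160),0)): print(n,cast("top",uv,z))
print("side rim check",cast("side",(318,200),134))
E
```

```text
(300, 290) [111 135  68]
(368, 217) [ 24 130 137]
(275, 345) [ 19  97 103]
(262, 324) [110 142  54]
(368, 240) [ 14 156  90]
(368, 255) [ 21 135 132]
(420, 230) [11 57 76]
felt ((550.6322631835938, -63.602386474609375), (103.5014419555664, 308.9715881347656), 47.096065521240234) [[ 402.242    3.66 ]
 [ 628.562 -206.679]
 [ 699.023 -130.865]
 [ 472.702   79.474]]
rim ((596.8008422851562, -115.20001220703125), 34.25307083129883) ((597.090576171875, -114.90167236328125), (63.08460235595703, 63.78696060180664), 87.788330078125) [347 214] [388 255]
red ((272.03887939453125, 339.9571228027344), (62.28921127319336, 1.9682464599609375), 42.1844367980957) [[469.272  82.238  46.   ]
 [471.637  79.997  46.   ]
 [401.203   4.106  46.   ]
 [398.878   6.344  46.   ]]
max() iterable argument is empty
tin [[543.013 113.472  50.   ]]
jar [[ 412.345 -124.89    75.   ]]
holder [[656.873  38.394  60.   ]]
big1 [[ 575.566 -312.031  150.   ]]
big2 [[ 755.901 -287.055  170.   ]]
b1base [[ 554.703 -298.082    0.   ]]
b2base [[ 744.193 -281.545    0.   ]]
side rim check [[ 595.096 -109.007  134.   ]]
```

Felt measures 104 × 309 mm and the rim 63–64 mm, both as specified. The cradle's x axis is about (−0.7325, 0.6808), and the vase sits at cradle x ≈ −78, y ≈ +4. I'll raise and turn the tool so its y axis lies across the cradle.

>>> arm_command(
  targets=[
    {"hand":-0.36,"x":0,"y":0,"z":-0.01,"yaw":0.1444},
    {"hand":-0.36,"x":0,"y":0,"z":-0.01,"yaw":0.1444},
    {"hand":-0.36,"x":0,"y":0,"z":-0.01,"yaw":0.1444},
    {"hand":-0.36,"x":0,"y":0,"z":-0.01,"yaw":0.1444},
    {"hand":-0.36,"x":0,"y":0,"z":-0.01,"yaw":0.1444},
    {"hand":-0.36,"x":0,"y":0,"z":-0.01,"yaw":0.1444},
    {"hand":-0.36,"x":0,"y":0,"z":-0.01,"yaw":0.1444},
    {"hand":-0.36,"x":0,"y":0,"z":0,"yaw":0},
  ],
  newtons=20,
)

```text
clock: 0.9
eef_pos: [141.9, -531.7, 276.4]
eef_rot: [3.141, -0.001, -0.752]
wrist_force: [-1.0, 0.3, -0.7]
finger_gap: 33.0
finger_force: 0.0
```

>>> arm_command(
  targets=[
    {"hand":-0.36,"x":0.008,"y":-0.041,"z":0,"yaw":0},
    {"hand":-0.36,"x":0.008,"y":-0.041,"z":0,"yaw":0},
    {"hand":-0.36,"x":0.008,"y":-0.041,"z":0,"yaw":0},
    {"hand":-0.36,"x":0.008,"y":-0.041,"z":0,"yaw":0},
    {"hand":-0.36,"x":0.008,"y":-0.041,"z":0,"yaw":0},
    {"hand":-0.36,"x":0.008,"y":-0.041,"z":0,"yaw":0},
    {"hand":-0.36,"x":0.008,"y":-0.041,"z":0,"yaw":0},
    {"hand":-0.36,"x":0.008,"y":-0.041,"z":0,"yaw":0},
    {"hand":-0.36,"x":0.008,"y":-0.041,"z":0,"yaw":0},
    {"hand":-0.36,"x":0.008,"y":-0.041,"z":0,"yaw":0},
  ],
)

```text
clock: 1.9
eef_pos: [480.9, -284.5, 274.7]
eef_rot: [3.141, 0.001, -0.745]
wrist_force: [0.7, -0.7, 0.3]
finger_gap: 30.0
finger_force: 0.0
```

>>> arm_command(
  targets=[
    {"hand":-0.36,"x":0.008,"y":-0.041,"z":0,"yaw":0},
    {"hand":-0.36,"x":0.008,"y":-0.041,"z":0,"yaw":0},
    {"hand":-0.36,"x":0.008,"y":-0.041,"z":0,"yaw":0},
    {"hand":-0.36,"x":0.008,"y":-0.041,"z":0,"yaw":0},
    {"hand":-0.36,"x":0.009,"y":-0.03,"z":0,"yaw":0},
    {"hand":-0.36,"x":0,"y":0,"z":0,"yaw":0},
    {"hand":-0.36,"x":0,"y":0,"z":0,"yaw":0},
  ],
)

```text
clock: 2.6
eef_pos: [642.0, -171.7, 274.1]
eef_rot: [3.141, 0.002, -0.746]
wrist_force: [-1.0, -0.5, -0.5]
finger_gap: 30.3
finger_force: 0.0
```

```bash
python3 - <<'E'
from h import *
im=camera("side");cv2.imwrite("pics/side1.png",im[60:360,130:530,::-1].repeat(2,0).repeat(2,1))
s=manip.read_state();print(s["eef_pos"],s["eef_rot"])
d=np.array([-.7325,.6808]);o=np.array([543.7,-57.1]);y=np.array([-.6808,-.7325])
v=s["eef_pos"][:2]-o;print("cradle xy",v@d,v@y)
E
```

```text
[ 641.564 -172.287  274.694] [ 3.141  0.001 -0.748]
cradle xy -150.10487013868737 17.74816127384346
```

View pics/side1.png

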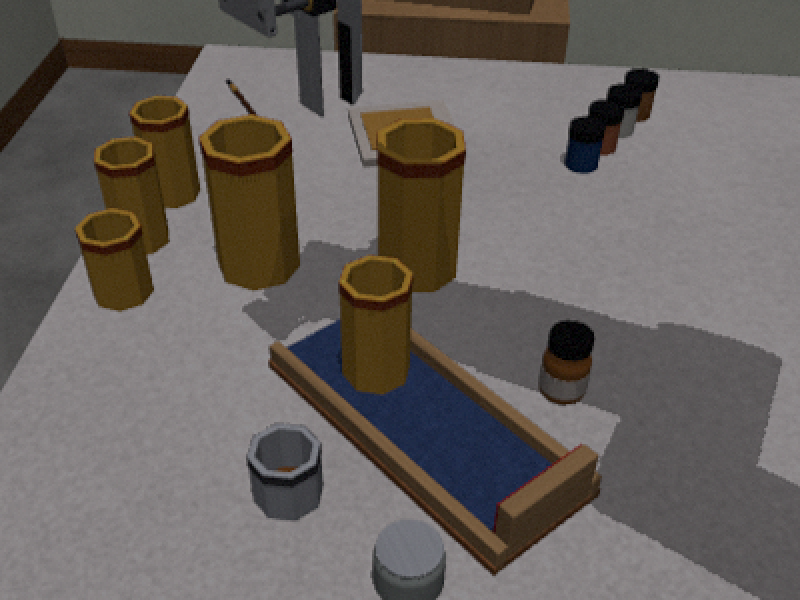

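The side view shows the hand clear above the table behind the vase, at cradle y ≈ 18. I'll shift 14 mm and descend to z ≈ 110.

>>> arm_command(
  targets=[
    {"hand":-0.36,"x":0,"y":-0.007,"z":0.025,"yaw":0},
    {"hand":-0.36,"x":0,"y":-0.007,"z":0.025,"yaw":0},
    {"hand":-0.36,"x":0,"y":0,"z":0.025,"yaw":0},
    {"hand":-0.36,"x":0,"y":0,"z":0.025,"yaw":0},
    {"hand":-0.36,"x":0,"y":0,"z":0.025,"yaw":0},
    {"hand":-0.36,"x":0,"y":0,"z":0.025,"yaw":0},
    {"hand":-0.36,"x":0,"y":0,"z":0.015,"yaw":0},
    {"hand":-0.36,"x":0,"y":0,"z":0,"yaw":0},
  ],
)

```text
clock: 3.45
eef_pos: [650.3, -162.2, 108.7]
eef_rot: [3.14, 0.003, -0.75]
wrist_force: [0.3, 0.0, 0.2]
finger_gap: 30.0
finger_force: 0.0
```

>>> arm_command(
  targets=[
    {"hand":-0.36,"x":-0.01,"y":0,"z":0,"yaw":0},
    {"hand":-0.36,"x":-0.01,"y":0,"z":0,"yaw":0},
    {"hand":-0.36,"x":-0.006,"y":0,"z":0,"yaw":0},
    {"hand":-0.36,"x":-0.006,"y":0,"z":0,"yaw":0},
    {"hand":-0.36,"x":-0.006,"y":0,"z":0,"yaw":0},
    {"hand":-0.36,"x":-0.006,"y":0,"z":0,"yaw":0},
  ],
)

```text
clock: 4.05
eef_pos: [619.5, -131.8, 111.1]
eef_rot: [-3.141, -0.001, -0.75]
wrist_force: [2.6, -1.9, 1.5]
finger_gap: 30.0
finger_force: 1.1
```

>>> arm_command(
  targets=[
    {"hand":-0.36,"x":-0.006,"y":0,"z":0,"yaw":0},
    {"hand":-0.36,"x":-0.006,"y":0,"z":0,"yaw":0},
    {"hand":-0.36,"x":-0.006,"y":0,"z":0,"yaw":0},
    {"hand":-0.36,"x":-0.006,"y":0,"z":0,"yaw":0},
    {"hand":-0.36,"x":-0.006,"y":0,"z":0,"yaw":0},
    {"hand":-0.36,"x":0,"y":0,"z":0,"yaw":0},
  ],
)

```text
clock: 4.65
eef_pos: [596.9, -110.6, 110.3]
eef_rot: [3.141, 0.001, -0.75]
wrist_force: [0.6, -0.5, -0.3]
finger_gap: 30.2
finger_force: 0.0
```

```bash
python3 - <<'E'
from h import *
im=camera("side");cv2.imwrite("pics/side2.png",im[120:360,200:480,::-1].repeat(2,0).repeat(2,1))
E
```

```text
(no output)
```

View pics/side2.png

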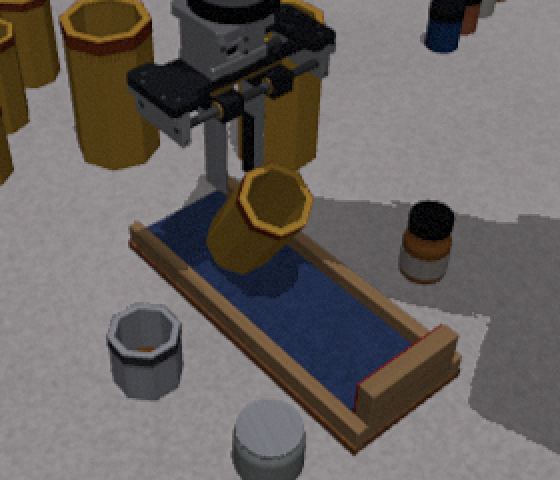

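The vase (crop, mouth at (275,200)) is tilted past its balance point towards the stop and no longer pressed. I'll hold still and let it fall.

>>> arm_command(
  targets=[
    {"hand":-0.36,"x":0.005,"y":0,"z":0,"yaw":0},
    {"hand":-0.36,"x":0.01,"y":0,"z":0,"yaw":0},
    {"hand":-0.36,"x":0.015,"y":0,"z":0,"yaw":0},
    {"hand":-0.36,"x":0.015,"y":0,"z":0,"yaw":0},
    {"hand":-0.36,"x":0.01,"y":0,"z":0,"yaw":0},
    {"hand":-0.36,"x":0,"y":0,"z":0,"yaw":0},
    {"hand":-0.36,"x":0,"y":0,"z":0,"yaw":0},
    {"hand":-0.36,"x":0,"y":0,"z":0,"yaw":0},
    {"hand":-0.36,"x":0,"y":0,"z":0,"yaw":0},
    {"hand":-0.36,"x":0,"y":0,"z":0,"yaw":0},
  ],
)

```text
clock: 5.7
eef_pos: [637.6, -148.5, 110.7]
eef_rot: [-3.141, -0.0, -0.75]
wrist_force: [-0.3, -0.5, 0.6]
finger_gap: 30.3
finger_force: 0.0
```

```bash
python3 - <<'E'
from h import *
im=camera("side");cv2.imwrite("pics/side3.png",im[120:360,200:480,::-1].repeat(2,0).repeat(2,1))
t=camera("top");cv2.imwrite("pics/top3.png",t[160:400,200:460,::-1].repeat(2,0).repeat(2,1))
s=manip.read_state()
d=np.array([-.7325,.6808]);o=np.array([543.7,-57.1]);y=np.array([-.6808,-.7325])
v=s["eef_pos"][:2]-o;print("cradle xy",v@d,v@y,s["eef_pos"])
E
```

```text
cradle xy -131.1174804915828 3.0235050941624033 [ 637.681 -148.575  110.616]
```

View pics/side3.png

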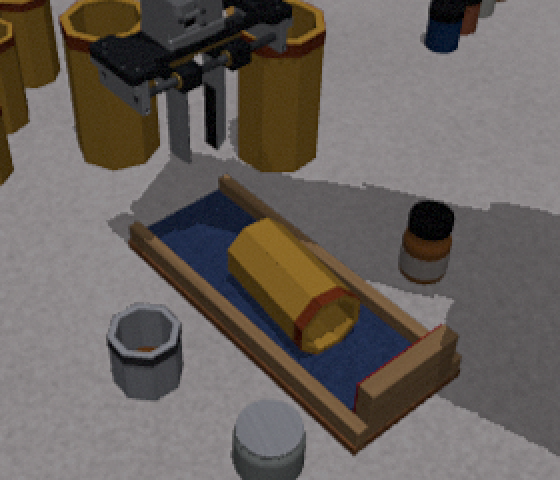

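View pics/top3.png

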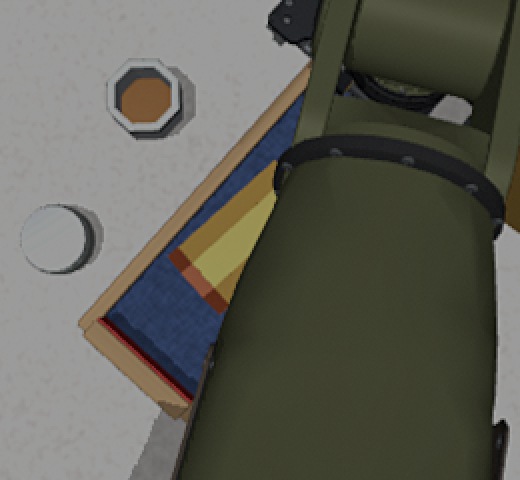

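Both views show the vase on a flat, mouth towards the stop, with a little clearance on each side. The mouth is at side-crop (329,326), and in the top crop the rim runs from (170,258) to (222,312).

```bash
python3 - <<'E'
from h import *
d=np.array([-.7325,.6808]);o=np.array([543.7,-57.1]);y=np.array([-.6808,-.7325])
def cr(n,p,off,z):
    P=cast(n,np.array(p)/2+np.array(off),z)[:,:2]-o; return np.c_[P@d,P@y]
print("side mouth c",cr("side",[(329,326)],(200,120),46))
print("side base top corners",cr("side",[(233,240),(263,220)],(200,120),78))
print("top rim: outer L(z46), flat corners z78",cr("top",[(170,258)],(200,160),46),cr("top",[(186,274),(208,296)],(200,160),78))
print("flat edge",cr("top",[(190,268),(275,195)],(200,160),78))
E
```

```text
side mouth c [[ 75.728 -13.348]]
side base top corners [[-38.01  -29.711]
 [-41.019   9.466]]
top rim: outer L(z46), flat corners z78 [[ 70.457 -39.62 ]] [[ 70.659 -18.995]
 [ 72.05    6.146]]
flat edge [[ 64.892 -19.791]
 [-25.414  -7.312]]
```

>>> arm_command(
  targets=[
    {"hand":-0.28,"x":0,"y":-0.003,"z":0.02,"yaw":0},
    {"hand":-0.28,"x":0,"y":0,"z":0.02,"yaw":0},
    {"hand":-0.28,"x":0,"y":0,"z":0.02,"yaw":0},
    {"hand":-0.28,"x":0,"y":0,"z":0.012,"yaw":0},
    {"hand":-0.28,"x":0,"y":0,"z":0,"yaw":0},
    {"hand":-0.28,"x":0,"y":0,"z":0,"yaw":0},
  ],
)

```text
clock: 6.4
eef_pos: [640.1, -146.7, 39.2]
eef_rot: [-3.141, -0.001, -0.75]
wrist_force: [-0.5, 0.0, 0.5]
finger_gap: 33.7
finger_force: 0.0
```

>>> arm_command(
  targets=[
    {"hand":-0.28,"x":-0.015,"y":0,"z":0,"yaw":0},
    {"hand":-0.28,"x":-0.015,"y":0,"z":0,"yaw":0},
    {"hand":-0.28,"x":-0.015,"y":0,"z":0,"yaw":0},
    {"hand":-0.28,"x":-0.01,"y":0,"z":0,"yaw":0},
    {"hand":-0.28,"x":-0.006,"y":0,"z":0,"yaw":0},
    {"hand":-0.28,"x":-0.006,"y":0,"z":0,"yaw":0},
    {"hand":-0.28,"x":-0.006,"y":0,"z":0,"yaw":0},
    {"hand":-0.28,"x":-0.006,"y":0,"z":0,"yaw":0},
    {"hand":-0.28,"x":-0.006,"y":0,"z":0,"yaw":0},
    {"hand":-0.28,"x":-0.006,"y":0,"z":0,"yaw":0},
  ],
)

```text
clock: 7.4
eef_pos: [573.1, -84.4, 38.6]
eef_rot: [-3.141, -0.001, -0.75]
wrist_force: [2.3, -2.2, 1.8]
finger_gap: 33.8
finger_force: 1.5
```

```bash
python3 - <<'E'
from h import *
im=camera("side");cv2.imwrite("pics/side4.png",im[160:360,240:460,::-1].repeat(3,0).repeat(3,1))
s=manip.read_state()
d=np.array([-.7325,.6808]);o=np.array([543.7,-57.1]);y=np.array([-.6808,-.7325])
v=s["eef_pos"][:2]-o;print("cradle xy",v@d,v@y,s["eef_pos"],s["wrist_force"])
E
```

```text
cradle xy -39.346050669808726 -0.1339108519616782 [572.611 -83.788  38.594] [ 0.403 -0.253  0.754]
```

View pics/side4.png

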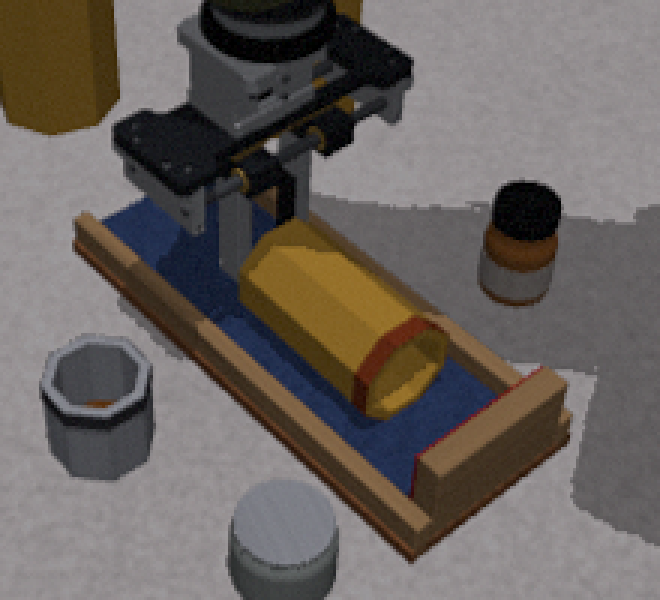

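The base is against both fingers (crop (245,270)), the vase is straight, and the rim still has about 55 mm to go. I'll continue gently.

>>> arm_command(
  targets=[
    {"hand":-0.28,"x":-0.006,"y":0,"z":0,"yaw":0},
    {"hand":-0.28,"x":-0.006,"y":0,"z":0,"yaw":0},
    {"hand":-0.28,"x":-0.006,"y":0,"z":0,"yaw":0},
    {"hand":-0.28,"x":-0.006,"y":0,"z":0,"yaw":0},
    {"hand":-0.28,"x":-0.006,"y":0,"z":0,"yaw":0},
    {"hand":-0.28,"x":-0.006,"y":0,"z":0,"yaw":0},
    {"hand":-0.28,"x":-0.006,"y":0,"z":0,"yaw":0},
    {"hand":-0.28,"x":-0.005,"y":0,"z":0,"yaw":0},
    {"hand":-0.28,"x":-0.003,"y":0,"z":0,"yaw":0},
  ],
)

```text
clock: 8.35
eef_pos: [536.3, -50.1, 38.6]
eef_rot: [-3.141, -0.0, -0.75]
wrist_force: [3.4, -2.5, 3.8]
finger_gap: 34.0
finger_force: 2.2
```

>>> arm_command(
  targets=[
    {"hand":-0.28,"x":-0.002,"y":0,"z":0,"yaw":0},
    {"hand":-0.28,"x":-0.002,"y":0,"z":0,"yaw":0},
  ],
)

```text
clock: 8.55
eef_pos: [533.7, -47.7, 38.5]
eef_rot: [-3.141, -0.0, -0.75]
wrist_force: [2.9, -3.3, 3.3]
finger_gap: 33.6
finger_force: 2.4
```

>>> arm_command(
  targets=[
    {"hand":-0.28,"x":-0.002,"y":0,"z":0,"yaw":0},
    {"hand":-0.28,"x":-0.001,"y":0,"z":0,"yaw":0},
  ],
)

```text
clock: 8.75
eef_pos: [532.4, -46.2, 38.8]
eef_rot: [-3.141, -0.003, -0.75]
wrist_force: [12.0, -10.4, -0.4]
finger_gap: 34.1
finger_force: 8.2
```

>>> arm_command(
  targets=[
    {"hand":-0.28,"x":-0.001,"y":0,"z":0,"yaw":0},
    {"hand":-0.28,"x":-0.001,"y":0,"z":0,"yaw":0},
  ],
)

```text
clock: 8.95
eef_pos: [532.4, -46.1, 39.4]
eef_rot: [-3.14, -0.007, -0.75]
wrist_force: [20.5, -19.8, -0.1]
finger_gap: 33.8
finger_force: 14.0
```

The force has jumped to 28 N with no travel, so the rim is seated on the stop. I'll hold for a moment, then withdraw straight back and up.

>>> arm_command(
  targets=[
    {"hand":-0.28,"x":0.002,"y":0,"z":0,"yaw":0},
    {"hand":-0.28,"x":0.003,"y":0,"z":0,"yaw":0},
    {"hand":-0.28,"x":0.01,"y":0,"z":0,"yaw":0},
    {"hand":-0.28,"x":0.02,"y":0,"z":0,"yaw":0},
    {"hand":-0.28,"x":0.03,"y":0,"z":0,"yaw":0},
    {"hand":-0.28,"x":0.03,"y":0,"z":-0.02,"yaw":0},
    {"hand":-0.28,"x":0.03,"y":0,"z":-0.04,"yaw":0},
    {"hand":-0.28,"x":0.02,"y":0,"z":-0.04,"yaw":0},
    {"hand":-0.28,"x":0,"y":0,"z":-0.03,"yaw":0},
    {"hand":-0.28,"x":0,"y":0,"z":0,"yaw":0},
  ],
)

```text
clock: 9.95
eef_pos: [637.6, -144.0, 172.5]
eef_rot: [-3.139, -0.005, -0.75]
wrist_force: [-0.1, 0.2, 0.2]
finger_gap: 34.1
finger_force: 0.0
```

```bash
python3 - <<'E'
from h import *
im=camera("side");cv2.imwrite("pics/side5.png",im[160:360,240:460,::-1].repeat(3,0).repeat(3,1))
t=camera("top");cv2.imwrite("pics/top5.png",t[260:400,210:400,::-1].repeat(4,0).repeat(4,1))
E
```

```text
(no output)
```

View pics/side5.png

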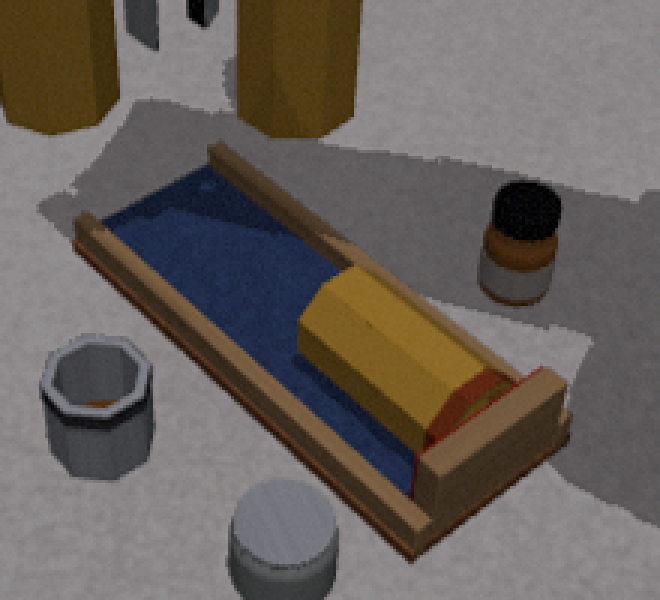

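View pics/top5.png

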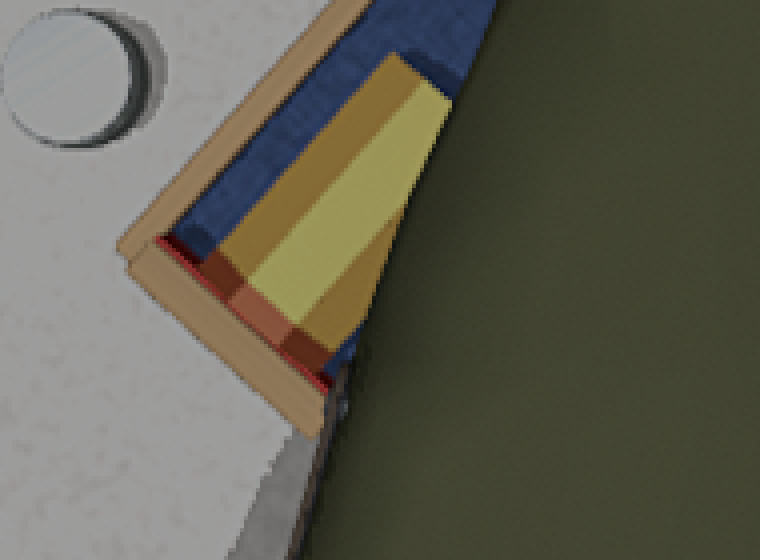

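The top view shows the rim flush along the red stop, crop (200,265) to (325,365), with the vase parallel to the rails. The side view shows the jar, tin and holder where they stood and the hand clear of everything. Handing in.

```bash
python3 -c "
from cell import manip; print(manip.sign_off())"
```

```text
the job is handed in; nothing more can be done
None
```

The vase lies in the cradle with its rim flush against the red stop, the jar, tin and holder look undisturbed, and I handed the job in at about 10 s; no verdict was returned.

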